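# Slide a thin ceramic mixing tile out over the edge and lay it on the palette rest

### The arm

A 6-joint arm with a two-finger parallel gripper is mounted at the origin on the work surface. World frame = base frame: x ahead of the robot, y to its left, z up, the work surface at z = 0. Lengths are in mm, angles in rad, forces in N, time in s.
With the tool pointing down it reaches from about 275 to 850 mm from the base axis. Payload 19 kg.
Tool frame: the origin (TCP) lies midway between the tips of the shut fingers; the grasp point (between the pads) lies 19 mm behind it (ctrl.grip_point_offset is the distance from the TCP to the grasp point, in mm); z points along the fingers, y is the line along which they close (so a half turn about z gives the same grasp; the last joint's range is limited). The gripper opens to 85 mm and grips with 20 to 120 N. Pads are 22 mm wide; open, the fingers measure 114 mm over their backs; the gripper's body (76 mm by 85 mm) begins 54 mm behind the grasp point. The pads swing forward as they close: fully open they stand 13 mm farther back than shut.
Start: joints at [-1.374, 0.15, 1.437, -0, 1.554, -0.134], TCP at [186.733, -543.802, 231.267] pointing down, gripper open.
Joint ranges: [-2.8, 2.8], [-0.68, 2.1], [0.12, 2.68], [-1.39, 4.53], [0.16, 2.79], [-2.81, 2.81]. Speed limits (rad/s): [1.89, 1.89, 2.22, 3.01, 3.01, 3.01].

### API

Orientations are given as a unit quaternion [w, x, y, z].
In Python, from bench import ctrl gives the robot as it stands.
- The arm moves only by the tool play_rows, never from a script. Its argument "series" is a list of rows, each a list of 6 numbers: the shift along the tool's x, y, z in cm, then the turn, a rotation vector about the tool's x, y, z in rad. A call has 1 to 10 rows; each row shifts and turns the commanded pose from where the row before left it, along the tool's axes as they then stand; what a row does not reach is not made up. A row lasts 1/12 s, in which the tool goes at most 41.7 mm and 7.16 degrees, less where a joint would pass 70% of its speed; a pose out of reach is approached as far as the arm can. A call is refused whole if a number of a shift passes 4.17 or a number of a turn 0.125, either way. A call with a gripper value outside its range is refused whole. "claw" is the opening in per cent of the stroke, from 0 (shut) to 100 (fully open), set as the call begins (left out, the last holds). The fingers move at their own pace and stop on an object; "squeeze" is the grip in N (left out, the last holds). Time passes only in rows, so rows that do not move let the fingers close. It gives the time, the measured TCP pose, the force and the opening at its end, in the units of the state.
- ctrl.read_state(): the state, without advancing time (a new reading comes with each control period).
- ctrl.get_image(name): name is "scene" or "top"; returns the picture (420x560x3 uint8, red, green, blue); there is no depth.
- ctrl.camera_info(name): a dict with "fovy" (degrees; the focal length in pixels is half the picture's height over the tangent of half this angle, whatever the lens; pixels are square), "cx", "cy" (the principal point, pixels), "k1" (the pictures are not rectified: a ray, as slopes to the right and down, at radius r is drawn at 1 + k1 r^2 times it, then the intrinsics apply), "R" (3x3) and "t" (3): a world point X has camera coordinates R X + t. Camera axes: x right, y down, z forward; pixel columns grow to the right and rows downward; lengths in mm; the calibration is good to about 2 mm. A picture is of the moment at which its call begins. camera_info takes no time and is no camera call.
- ctrl.close_job(): hands the job in, once; it reports no verdict.
The state is a dict: "t": time; "qpos": joint angles; "qvel": joint speeds; "effort": joint torques, N m; "tcp_pos": TCP position; "tcp_rot": TCP orientation; "ft_force": force on the tool from outside, world axes, zero at the start; "ft_torque": the same for the moment, N m; "width": opening from 0.0 (shut) to 1.0 (fully open).
Only numpy, scipy, OpenCV 4.12 (cv2) and the standard library are available. Lean on these libraries where they do the work, as an engineer would, in place of code of your own. Each camera call takes 0.05 s, during which the arm holds its last target. There are 200 camera calls.

### The job

Press lightly on the thin ceramic tile and slide it along its bed below the spring clip until it sticks out about 35 mm over the front edge of the wooden box, and leave it at rest there. Then pinch the overhanging part by its long edges, draw the tile straight out from under the clip without bending the clip up, lift it, and lay it flat on the aluminium palette rest, lengthways, in the middle and touching the upright stop, then let go. The tile is brittle: never press or push it hard against anything (keep under about 15 N) or drop it, and leave the other things on the bench alone.

Things in the scene. Friction and masses are not known exactly. Their poses are not given: they have to be found in the camera images.
- tile: thin white glazed ceramic plate, 120 x 50 x 4 mm, about 70 g (varies), both ends alike; origin at the centre of its underside, x along its length, z up. Starts flat in the bed of the box, front end a few mm behind the box's front edge, its long edges between rails. A closed fingertip pressed on it with about 8 to 15 N, between its front end and the clip, drags it by friction; less slips.
- tile_box: fixed wooden box 160 x 110 mm; origin at the centre of its underside, x from its front (robot side, x = -80 mm) to its back, z up. On top, at 60 mm, the tile bed runs along x, 54 mm wide, open at the front; beside it (28 mm wide each) and behind it (from x = +55 mm) are rails 3 mm high, 1 mm lower than the tile's upper face.
- box_edge (a point): middle of the box's front edge at bed height; axes as the box (x into the box). With the tile sticking out by s its origin is at x = 60 mm - s from here. It leaves the clip at s of about 50 mm and would tip at 60 mm; it is free of the box once its origin is beyond x = -60 mm.
- clip_bar (a point): underside middle of the sprung steel clip's cross-bar (40 mm across the bed, 8 mm thick), bearing on the tile with about 5 N; it is 70 mm behind the front edge; an arm runs back from it to a hinge 72 mm farther back. It gives upward only and stands under 30 mm above the bed; the tile slides out below it along the bed, not upward.
- clip (a joint): lift of the spring clip about its hinge, rad: 0 when bearing on the tile, growing as it is bent upward; slightly negative with no tile below
- rest: fixed aluminium block 92 (x) x 90 mm, flat top 54 mm above the bench, upright stop 10 mm thick and 14 mm high along its back (+x) edge, rubber foot 100 x 100 x 8 mm; origin at the centre of its underside, x from front (robot side, x = -46 mm) to stop, z up. The tile laid against the stop sticks out 38 mm at the front, room for fingers.
- rest_stop (a point): middle of the stop's face at the height of the flat top; axes as the rest. The tile touching the stop has its origin at x = -60 mm, y = 0, z = 0 from here.
- cast_a: bystander: small stone dental cast, 60 mm across, 27 mm high; origin at the centre of its underside
- cast_b: bystander: second cast like it
- jar: bystander: amber jar 44 mm across, 55 mm high; origin at the centre of its underside
- flask: bystander: white bottle 54 mm across, 120 mm high; origin at the centre of its underside
- bowl: bystander: black rubber bowl 84 mm across, 45 mm high; origin at the centre of its underside
- wax_block: bystander: wax block 55 x 30 x 20 mm; origin at the centre of its underside
Not all that is in view belongs to the job. What is meant by the tile is not green, and is the larger of those in its own colour.

How it is judged (in metres and radians):
On the way, in this order (a step that is already met when the one before it is completed fails the run):
1. the tile lies still and flat on its bed, sticking out 24 to 46 mm over the front edge of the box (x of tile in the frame of box_edge between 0.014 and 0.036 m and z of tile in the frame of box_edge between -0.003 and 0.004 m and angle between tile's own z axis and vertical below 0.06 rad and linear speed of tile below 0.01 m/s), for 0.3 s.
2. the tile is drawn out and lifted clear, at least 30 mm above the bed (contact force between tile and tile_box below 0.1 N and z of tile in the frame of box_edge above 0.03 m), for 0.1 s.
At the end, for the whole second after the job is handed in: the tile lies flat, still and released on the palette rest, lengthways (within 0.1 rad), its end within 4.5 mm of the stop and its centre within 12 mm of the middle of the rest (x of tile in the frame of rest_stop between -0.0645 and -0.057 m and y of tile in the frame of rest_stop between -0.012 and 0.012 m and z of tile in the frame of rest_stop between -0.003 and 0.004 m and angle between the x axis of tile and the x axis of rest, either way round below 0.1 rad and angle between tile's own z axis and vertical below 0.06 rad and linear speed of tile below 0.01 m/s); the robot touches nothing.
It fails at once if the tile is pressed or pushed hard against the wooden box: more than 35 N between tile and box, clip included (at rest it is about 11 N: the clip above and the bed below) (contact force between tile and tile_box above 35 N).
It fails at once if the tile is pressed, pushed or dropped on the rest with more than 25 N (contact force between tile and rest above 25 N).
It fails at once if the tile falls to the bench or is tipped steeply (height (world z) of tile below 0.03 m or angle between tile's own z axis and vertical above 0.7 rad).
It fails at once if the clip is bent upward by more than 0.2 rad (tile lifted before it is drawn out) (value of joint clip above 0.2 rad).
It fails at once if a bystander is shifted by more than 20 mm (distance of any of cast_a, cast_b, jar, flask, bowl, wax_block from where it was at the start of the episode above 0.02 m).
It also fails if it takes over 64 s, if anything falls off the work surface, if the arm or the gripper's body presses on something with over 40 N, if the wrist force passes 120 N, or if a joint passes its speed limit or range.

## Working session

There is one attempt and no reset: what is moved stays moved. The work goes in short steps, Python scripts to look and compute and a tool call to move; the robot and the scene stay as the last step left them, time stands still between calls to the robot, and variables do not carry over. Pictures are saved under pics/ and viewed, on a budget of 10 in all, crops included, one or two more only if the job needs it, and the job is handed in when it is done.

Besides the shell and the picture viewer there is one more tool, called after ">>>" by a JSON object that holds its "op" and its "data", one argument or row to a line. play_rows: Moves the arm, as the interface text tells. Its arguments: {"type":"object","properties":{"series":{"type":"array","items":{"type":"array","items":{"type":"number"}}},"claw":{"type":"number"},"squeeze":{"type":"number"}},"required":["series"]}

```bash
ls; mkdir -p pics
cat > h.py <<'E'
import numpy as np, cv2
from bench import ctrl
def K(n):
    c=ctrl.camera_info(n); f=210/np.tan(np.radians(c['fovy'])/2)
    return c,f,np.array(c['R']),np.array(c['t'])
def ray(n,u,v):
    c,f,R,t=K(n); d=np.array([(u-c['cx'])/f,(v-c['cy'])/f]); s=d.copy()
    for _ in range(30): s=d/(1+c['k1']*(s@s))
    return -R.T@t, R.T@np.array([s[0],s[1],1])
def onz(n,u,v,z):
    o,d=ray(n,u,v); return o+d*(z-o[2])/d[2]
def proj(n,X):
    c,f,R,t=K(n); p=R@np.array(X)+t; s=p[:2]/p[2]; s=s*(1+c['k1']*(s@s)); return s*f+[c['cx'],c['cy']]
def snap(n,name):
    im=ctrl.get_image(n); cv2.imwrite(f'pics/{name}.png',im[:,:,::-1]); return im
E
python3 - <<'E'
from h import *
for n in('scene','top'):
    snap(n,n+'0'); c,f,R,t=K(n); print(n,f,c['k1'],c['cx'],c['cy'],-R.T@t,R[2])
print(ctrl.read_state(),ctrl.grip_point_offset)
E
```

```text
pics
scene 511.35910275884504 0.06647833118313609 284.0699808076972 202.7593461394874 [1567.54138183  211.34170523  997.01355589] [-0.75775945 -0.1326663  -0.63890553]
top 440.33470175857985 0.02355536318728952 275.1449483080846 213.44786725367518 [ 346.32391091   17.58362931 1183.00788368] [ 0.13997094 -0.00525841 -0.99014165]
{'t': 0.1, 'qpos': array([-1.37401641e+00,  1.50885685e-01,  1.43794416e+00,  1.22112226e-05,
        1.55379721e+00, -1.34029971e-01]), 'qvel': array([ 0.0005065 , -0.00305233, -0.00346305,  0.00012663,  0.00080149,
       -0.0003393 ]), 'effort': array([ 3.33056843e-03, -7.14388776e+01, -5.71791959e+01, -1.25335359e-04,
        7.20859432e-03, -4.31490696e-05]), 'tcp_pos': array([ 186.69079107, -543.61740088,  230.77584323]), 'tcp_rot': array([-5.17139552e-04,  9.86351647e-01,  1.64651636e-01, -1.01228859e-05]), 'ft_force': array([0.03547123, 0.37646484, 0.40717598]), 'ft_torque': array([-0.01454341, -0.02214833,  0.01602985]), 'width': 1.0035934963013606} 18.700000000000003
```

View pics/top0.png

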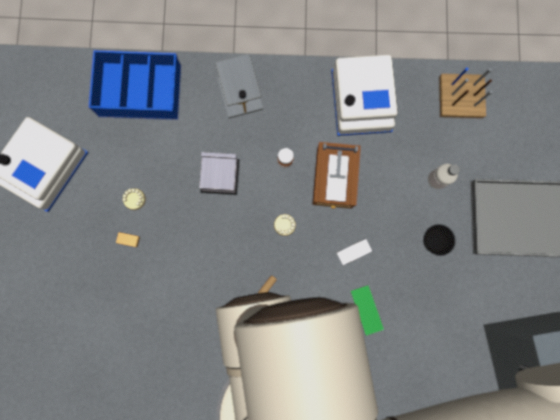

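View pics/scene0.png

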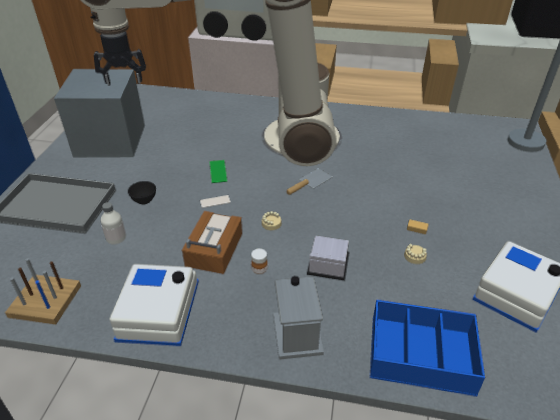

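The top view shows the box at about (337,175) with the white tile and clip, and the rest at (219,172). The white plate at (354,252) is a smaller decoy lying on the bench, and the green one is at (367,310). I'll zoom in next.

Run:
```python
from h import *
im=cv2.imread('pics/top0.png')
a=cv2.resize(im[135:215,305:370],None,fx=7,fy=7,interpolation=cv2.INTER_CUBIC)
b=cv2.resize(im[145:200,190:245],None,fx=6,fy=6,interpolation=cv2.INTER_CUBIC)
o=np.zeros((560,800,3),np.uint8); o[:560,:455]=a; o[:330,460:790]=b
cv2.imwrite('pics/crop.png',o)
hsv=cv2.cvtColor(im,cv2.COLOR_BGR2HSV); H,S,V=cv2.split(hsv)
m=((V>190)&(S<40)).astype(np.uint8)
mb=((H<20)&(S>120)&(V>50)).astype(np.uint8)
for nm,mm,roi in(('white',m,(300,130,380,270)),('brown',mb,(300,130,375,215))):
    x0,y0,x1,y1=roi; k=np.zeros_like(mm); k[y0:y1,x0:x1]=mm[y0:y1,x0:x1]
    for c in cv2.findContours(k,cv2.RETR_EXTERNAL,cv2.CHAIN_APPROX_NONE)[0]:
        if cv2.contourArea(c)>30: r=cv2.minAreaRect(c); print(nm,cv2.contourArea(c),r,cv2.boxPoints(r).round(1).tolist())
for z in(0,60): print([ (onz('top',u,v,z)).round(0) for u,v in((337,175),(219,172))])
```

```text
white 388.5 ((354.0, 251.50003051757812), (13.416407585144043, 31.752164840698242), 63.43495178222656) [[336.79998779296875, 252.60000610351562], [365.20001220703125, 238.39999389648438], [371.20001220703125, 250.39999389648438], [342.79998779296875, 264.6000061035156]]
white 112.0 ((343.5, 165.5), (19.0, 7.0), 90.0) [[340.0, 156.0], [347.0, 156.0], [347.0, 175.0], [340.0, 175.0]]
white 500.5 ((337.03375244140625, 177.5838165283203), (18.857032775878906, 44.6911735534668), 4.635463714599609) [[325.79998779296875, 199.10000610351562], [329.3999938964844, 154.5], [348.20001220703125, 156.10000610351562], [344.6000061035156, 200.60000610351562]]
brown 1095.5 ((336.31036376953125, 175.77587890625), (42.10406494140625, 62.9484748840332), 4.763641834259033) [[312.70001220703125, 205.39999389648438], [317.8999938964844, 142.6999969482422], [359.8999938964844, 146.1999969482422], [354.70001220703125, 208.89999389648438]]
[array([ 625., -156.,    0.]), array([624., 169.,   0.])]
[array([ 611., -147.,   60.]), array([610., 161.,  60.])]
```

View pics/crop.png

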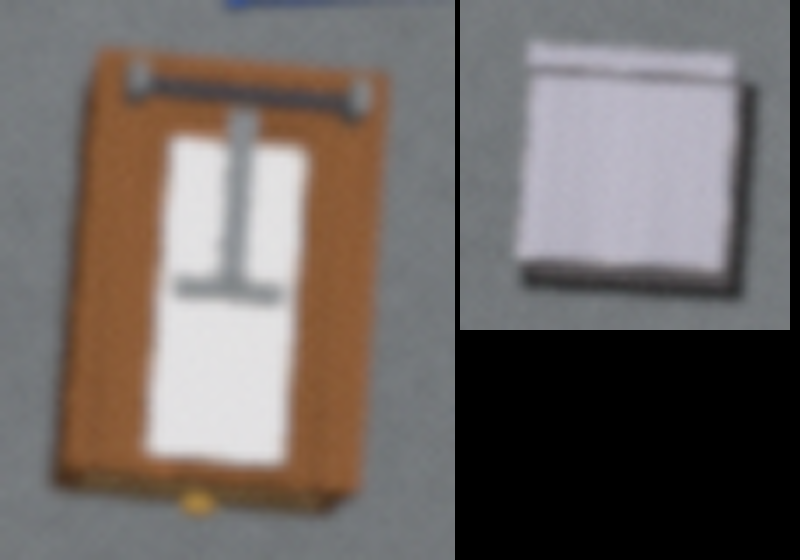

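The crop shows the tile front edge at crop (148,458)–(285,465) and the cross-bar at (230,290). The rest's stop line runs (530,74)–(735,86) and its front edge (517,260)–(725,272).

Run:
```python
from h import *
A=lambda x,y:(305+(x+.5)/7-.5,135+(y+.5)/7-.5)
B=lambda x,y:(190+(x-460+.5)/6-.5,145+(y+.5)/6-.5)
def P(l,f,z): 
    r=np.array([onz('top',*f(*p),z) for p in l])[:,:2]; return r
def show(n,q):
    print(n,q.round(1).tolist(),'c',q.mean(0).round(1),'sides',[np.linalg.norm(q[i]-q[(i+1)%4]).round(1) for i in range(4)],
     'yaw edges',[np.degrees(np.arctan2(*(q[(i+1)%4]-q[i])[::-1])).round(1) for i in range(4)])
show('tile',P([(145,460),(168,135),(308,148),(285,466)],A,64))
show('box',P([(58,466),(98,50),(388,72),(358,490)],A,63))
print('clipbar',P([(175,297),(282,302)],A,68))
show('rest',P([(517,262),(530,76),(735,87),(727,273)],B,54))
show('stoptop',P([(530,66),(528,40),(736,54),(735,77)],B,68))
# scene cam colour check of rest, box via crop
im=ctrl.get_image('scene')
E=cv2.imwrite
a=cv2.resize(im[205:275,180:250],None,fx=6,fy=6,interpolation=cv2.INTER_CUBIC)
b=cv2.resize(im[230:285,300:358],None,fx=6,fy=6,interpolation=cv2.INTER_CUBIC)
o=np.zeros((420,780,3),np.uint8);o[:,:420]=a;o[:330,425:773]=b
E('pics/scrop.png',o[:,:,::-1])
```

```text
tile [[542.7, -116.7], [666.2, -123.6], [662.8, -176.0], [542.0, -168.3]] c [ 603.4 -146.1] sides [np.float64(123.7), np.float64(52.5), np.float64(121.0), np.float64(51.6)] yaw edges [np.float64(-3.2), np.float64(-93.7), np.float64(176.3), np.float64(89.2)]
box [[539.6, -84.7], [698.5, -97.1], [693.3, -206.0], [534.0, -195.4]] c [ 616.3 -145.8] sides [np.float64(159.3), np.float64(109.1), np.float64(159.6), np.float64(110.8)] yaw edges [np.float64(-4.4), np.float64(-92.7), np.float64(176.2), np.float64(87.1)]
clipbar [[ 603.43881396 -126.48012514]
 [ 602.74462907 -166.07480703]]
rest [[566.2, 211.5], [649.3, 210.1], [647.2, 120.2], [564.2, 120.3]] c [606.7 165.5] sides [np.float64(83.1), np.float64(89.9), np.float64(83.0), np.float64(91.2)] yaw edges [np.float64(-0.9), np.float64(-91.3), np.float64(179.9), np.float64(88.7)]
stoptop [[650.0, 208.0], [661.5, 209.4], [658.2, 119.1], [647.9, 119.1]] c [654.4 163.9] sides [np.float64(11.6), np.float64(90.4), np.float64(10.3), np.float64(88.8)] yaw edges [np.float64(7.2), np.float64(-92.1), np.float64(179.9), np.float64(88.7)]
```

View pics/scrop.png

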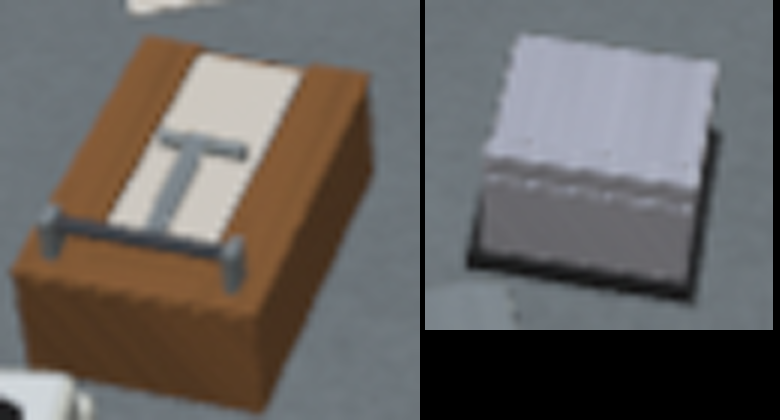

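The scene view agrees: the box with clip is yawed about -4° and the rest about -1°. I'll turn the tool by 0.4 rad and move over the front half of the tile with the gripper shut.

>>> {"op": "play_rows", "data": {
  "series": [
    [0, 0, 0, 0, 0, 0.1],
    [0, 0, 0, 0, 0, 0.1],
    [0, 0, 0, 0, 0, 0.1],
    [0, 0, 0, 0, 0, 0.1],
    [2.4, -2.8, 0, 0, 0, 0],
    [2.4, -2.8, 0, 0, 0, 0],
    [2.4, -2.8, 0, 0, 0, 0],
    [2.4, -2.8, 0, 0, 0, 0],
    [2.4, -2.8, 0, 0, 0, 0],
    [2.4, -2.8, 0, 0, 0, 0]
  ],
  "claw": 0,
  "squeeze": 30
}}

```text
t: 0.98
tcp_pos: [342.9, -384.6, 231.2]
tcp_rot: [-0.0, 0.999, -0.035, -0.0]
ft_force: [-0.1, 0.1, 0.2]
width: -0.001
```

>>> {"op": "play_rows", "data": {
  "series": [
    [2.4, -2.8, 0, 0, 0, 0],
    [2.4, -2.8, 0, 0, 0, 0],
    [2.4, -2.8, 0, 0, 0, 0],
    [2.4, -2.8, 0, 0, 0, 0],
    [2.4, -2.8, 0, 0, 0, 0],
    [2.4, -2.8, 0, 0, 0, 0],
    [2.4, -2.8, 0, 0, 0, 0],
    [2.4, -2.8, 0, 0, 0, 0],
    [0, 0, 0, 0, 0, 0],
    [0, 0, 0, 0, 0, 0]
  ]
}}

```text
t: 1.82
tcp_pos: [549.8, -174.5, 230.7]
tcp_rot: [-0.0, 0.999, -0.033, -0.0]
ft_force: [-0.8, -0.6, 0.4]
width: 0.004
```

```bash
cat >> h.py <<'E'
from scipy.spatial.transform import Rotation as Ro
def todo(x,y,z,yaw=None):
    s=ctrl.read_state(); q=s['tcp_rot']; R=Ro.from_quat([q[1],q[2],q[3],q[0]]).as_matrix()
    yw=np.degrees(np.arctan2(R[1,0],R[0,0]))
    print('t',round(s['t'],2),'tcp',s['tcp_pos'].round(2),'yaw',yw.round(2),'zaxis',R[:,2].round(4),'F',s['ft_force'].round(2),'w',round(s['width'],3))
    print('tool delta cm',(R.T@(np.array([x,y,z])-s['tcp_pos'])/10).round(3), '' if yaw is None else f'turn {np.radians(yw-yaw):.3f}')
E
python3 -c "
from h import *
todo(584.4,-143.7,75,-4)
im=snap('top','top1');cv2.imwrite('pics/c1.png',cv2.resize(im[130:220,290:380,::-1],None,fx=6,fy=6,interpolation=cv2.INTER_CUBIC))"
```

```text
t 1.82 tcp [ 549.82 -174.45  230.7 ] yaw -3.8 zaxis [-9.e-04  6.e-04 -1.e+00] F [-0.8  -0.62  0.36] w 0.004
tool delta cm [ 3.262 -3.29  15.568] turn 0.004
```

>>> {"op": "play_rows", "data": {
  "series": [
    [1.63, -1.64, 0, 0, 0, 0],
    [1.63, -1.64, 0, 0, 0, 0],
    [0, 0, 3, 0, 0, 0],
    [0, 0, 3, 0, 0, 0],
    [0, 0, 3, 0, 0, 0],
    [0, 0, 2.5, 0, 0, 0],
    [0, 0, 2, 0, 0, 0],
    [0, 0, 1, 0, 0, 0],
    [0, 0, 0, 0, 0, 0],
    [0, 0, 0, 0, 0, 0]
  ]
}}

```text
t: 2.7
tcp_pos: [583.7, -146.2, 87.0]
tcp_rot: [0.0, 0.999, -0.035, 0.0]
ft_force: [-0.1, -0.1, 0.6]
width: -0.001
```

```bash
python3 -c "
from h import *
todo(584.4,-143.7,64,-4)
im=snap('scene','s2');cv2.imwrite('pics/c2.png',cv2.resize(im[170:280,160:270,::-1],None,fx=5,fy=5,interpolation=cv2.INTER_CUBIC))"
```

```text
t 2.7 tcp [ 583.71 -146.23   87.  ] yaw -4.02 zaxis [ 2.e-04 -1.e-04 -1.e+00] F [-0.14 -0.15  0.56] w -0.001
tool delta cm [ 0.051 -0.258  2.3  ] turn -0.000
```

View pics/c2.png

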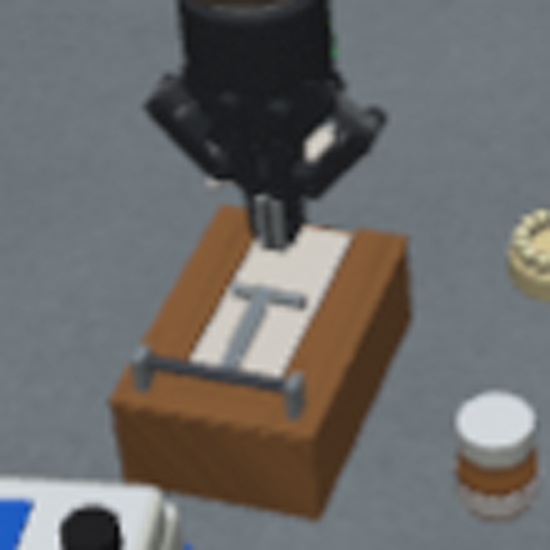

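The shut fingers sit above the tile's front half at crop (275,240), clear of the clip. Next I'll descend gently.

>>> {"op": "play_rows", "data": {
  "series": [
    [0.05, -0.25, 0.5, 0, 0, 0],
    [0, 0, 0.5, 0, 0, 0],
    [0, 0, 0.5, 0, 0, 0],
    [0, 0, 0.4, 0, 0, 0],
    [0, 0, 0.1, 0, 0, 0],
    [0, 0, 0.05, 0, 0, 0],
    [0, 0, 0, 0, 0, 0],
    [0, 0, 0, 0, 0, 0]
  ]
}}

```text
t: 3.42
tcp_pos: [584.6, -143.1, 66.0]
tcp_rot: [-0.0, 0.999, -0.035, 0.0]
ft_force: [0.1, -0.0, -0.1]
width: -0.002
```

>>> {"op": "play_rows", "data": {
  "series": [
    [0, 0, 0.05, 0, 0, 0],
    [0, 0, 0, 0, 0, 0],
    [0, 0, 0.05, 0, 0, 0],
    [0, 0, 0, 0, 0, 0]
  ]
}}

```text
t: 3.75
tcp_pos: [584.5, -143.0, 64.7]
tcp_rot: [-0.0, 0.999, -0.035, -0.0]
ft_force: [0.2, 0.3, 0.2]
width: 0.003
```

>>> {"op": "play_rows", "data": {
  "series": [
    [0, 0, 0.05, 0, 0, 0],
    [0, 0, 0, 0, 0, 0],
    [0, 0, 0, 0, 0, 0]
  ]
}}

```text
t: 4.0
tcp_pos: [584.5, -143.0, 64.3]
tcp_rot: [-0.0, 0.999, -0.035, -0.0]
ft_force: [0.3, 0.7, -0.2]
width: -0.002
```

>>> {"op": "play_rows", "data": {
  "series": [
    [0, 0, 0.03, 0, 0, 0],
    [0, 0, 0, 0, 0, 0],
    [0, 0, 0, 0, 0, 0]
  ]
}}

```text
t: 4.25
tcp_pos: [584.5, -143.1, 64.1]
tcp_rot: [-0.0, 0.999, -0.035, 0.0]
ft_force: [0.0, -0.4, 1.5]
width: -0.001
```

Contact force is starting to show.

>>> {"op": "play_rows", "data": {
  "series": [
    [0, 0, 0.02, 0, 0, 0],
    [0, 0, 0, 0, 0, 0],
    [0, 0, 0, 0, 0, 0]
  ]
}}

```text
t: 4.5
tcp_pos: [584.6, -143.1, 64.0]
tcp_rot: [0.0, 0.999, -0.035, 0.0]
ft_force: [-1.1, -0.6, 5.6]
width: 0.0
```

>>> {"op": "play_rows", "data": {
  "series": [
    [0, 0, 0.02, 0, 0, 0],
    [0, 0, 0, 0, 0, 0],
    [0, 0, 0, 0, 0, 0]
  ]
}}

```text
t: 4.75
tcp_pos: [584.6, -143.1, 64.0]
tcp_rot: [0.0, 0.999, -0.035, 0.0]
ft_force: [-0.6, 1.6, 7.6]
width: 0.003
```

>>> {"op": "play_rows", "data": {
  "series": [
    [0, 0, 0.03, 0, 0, 0],
    [0, 0, 0, 0, 0, 0],
    [0, 0, 0, 0, 0, 0]
  ]
}}

```text
t: 5.0
tcp_pos: [584.8, -143.2, 64.0]
tcp_rot: [0.0, 0.999, -0.035, 0.001]
ft_force: [-1.6, 0.6, 9.6]
width: -0.001
```

>>> {"op": "play_rows", "data": {
  "series": [
    [-0.1, 0, 0, 0, 0, 0],
    [-0.2, 0, 0, 0, 0, 0],
    [-0.2, 0, 0, 0, 0, 0],
    [0, 0, 0, 0, 0, 0]
  ]
}}

```text
t: 5.33
tcp_pos: [579.9, -142.9, 64.0]
tcp_rot: [0.0, 0.999, -0.035, 0.001]
ft_force: [-0.2, 0.5, 9.2]
width: -0.001
```

>>> {"op": "play_rows", "data": {
  "series": [
    [-0.2, 0, 0.02, 0, 0, 0],
    [-0.2, 0, 0, 0, 0, 0],
    [-0.2, 0, 0, 0, 0, 0],
    [-0.2, 0, 0, 0, 0, 0],
    [-0.2, 0, 0, 0, 0, 0]
  ]
}}

```text
t: 5.75
tcp_pos: [570.3, -142.3, 64.0]
tcp_rot: [0.0, 0.999, -0.035, 0.001]
ft_force: [1.2, -1.2, 9.6]
width: 0.005
```

Run:
```python
from h import *
todo(542.5,-140.8,64,-4)
im=snap('scene','s3');cv2.imwrite('pics/c3.png',cv2.resize(im[170:280,160:270,::-1],None,fx=5,fy=5,interpolation=cv2.INTER_CUBIC))
def rear(im):
    hsv=cv2.cvtColor(im,cv2.COLOR_RGB2HSV); m=((hsv[...,1]<70)&(hsv[...,2]>165)).astype(np.uint8)
    # walk along tile's axis in world (offset +-15 beside clip arm): last white point
    u=np.array([np.cos(np.radians(-4)),np.sin(np.radians(-4))]);n=np.array([-u[1],u[0]]);e=np.array([536.5,-140.4])
    for o in(-14,14):
        r=[]
        for s in range(-50,140):
            p=proj('scene',[*(e+u*s+n*o),64]); r.append(m[int(round(p[1])),int(round(p[0]))])
        i=np.where(r)[0]; print('side',o,'white s',(i.min()-50,i.max()-50) if len(i) else None)
print('before');rear(cv2.imread('pics/scene0.png')[:,:,::-1].copy())
print('now');rear(im)
```

```text
t 5.75 tcp [ 570.3  -142.27   64.02] yaw -3.96 zaxis [ 2.3e-03 -7.0e-04 -1.0e+00] F [ 1.21 -1.2   9.6 ] w 0.005
tool delta cm [-2.784  0.045 -0.004] turn 0.001
before
side -14 white s (np.int64(-50), np.int64(123))
side 14 white s (np.int64(7), np.int64(124))
now
side -14 white s (np.int64(36), np.int64(112))
side 14 white s (np.int64(-6), np.int64(112))
```

The tile follows the finger: its rear went from 124 to 112 mm. Continuing.

>>> {"op": "play_rows", "data": {
  "series": [
    [-0.25, 0, 0.01, 0, 0, 0],
    [-0.25, 0, 0, 0, 0, 0],
    [-0.25, 0, 0, 0, 0, 0],
    [-0.25, 0, 0, 0, 0, 0],
    [-0.25, 0, 0, 0, 0, 0]
  ]
}}

```text
t: 6.22
tcp_pos: [557.9, -141.4, 64.0]
tcp_rot: [0.0, 0.999, -0.035, 0.001]
ft_force: [2.7, 0.5, 10.0]
width: 0.004
```

>>> {"op": "play_rows", "data": {
  "series": [
    [-0.25, 0, 0, 0, 0, 0],
    [-0.25, 0, 0, 0, 0, 0],
    [-0.25, 0, 0, 0, 0, 0],
    [-0.25, 0, 0, 0, 0, 0],
    [-0.2, 0, 0, 0, 0, 0],
    [0, 0, 0, 0, 0, 0]
  ]
}}

```text
t: 6.72
tcp_pos: [545.6, -140.6, 64.0]
tcp_rot: [0.0, 0.999, -0.035, 0.001]
ft_force: [-0.7, 0.7, 12.5]
width: -0.004
```

```bash
cat >> h.py <<'E'
def rear(im,ed=(536.5,-140.4)):
    hsv=cv2.cvtColor(im,cv2.COLOR_RGB2HSV); m=((hsv[...,1]<70)&(hsv[...,2]>165)).astype(np.uint8)
    u=np.array([np.cos(np.radians(-4)),np.sin(np.radians(-4))]);n=np.array([-u[1],u[0]]);e=np.array(ed)
    for o in(-20,-14,14,20):
        r=[]
        for s in range(-50,140):
            p=proj('scene',[*(e+u*s+n*o),64]); r.append(m[int(round(p[1])),int(round(p[0]))])
        i=np.where(r)[0]; print('side',o,'white s',(i.min()-50,i.max()-50) if len(i) else None)
E
python3 - <<'E'
from h import *
todo(542.5,-140.8,64,-4)
im=snap('scene','s4');cv2.imwrite('pics/c4.png',cv2.resize(im[170:280,160:270,::-1],None,fx=5,fy=5,interpolation=cv2.INTER_CUBIC))
rear(im)
E
```

```text
t 6.72 tcp [ 545.62 -140.56   64.02] yaw -3.97 zaxis [ 2.1e-03 -7.0e-04 -1.0e+00] F [-0.65  0.65 12.47] w -0.004
tool delta cm [-0.31   0.046  0.002] turn 0.001
side -20 white s (np.int64(7), np.int64(90))
side -14 white s (np.int64(10), np.int64(88))
side 14 white s (np.int64(-29), np.int64(89))
side 20 white s (np.int64(-28), np.int64(87))
```

View pics/c4.png

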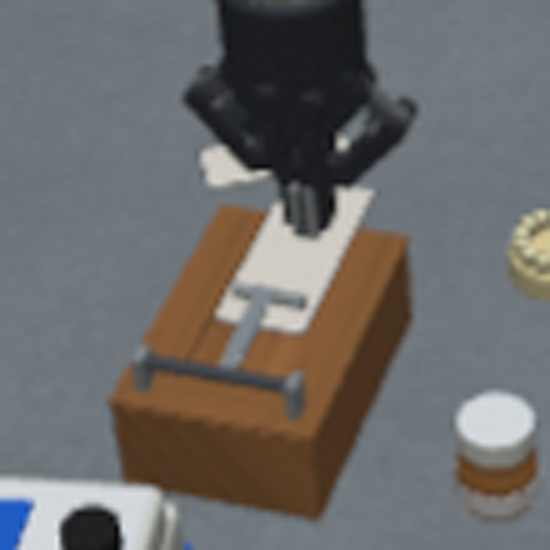

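The tile now overhangs about 30 mm with its rear at 88.5, and the clip is still on it. I'll drag 5 mm more, wait, and lift off.

>>> {"op": "play_rows", "data": {
  "series": [
    [-0.2, 0, 0, 0, 0, 0],
    [-0.2, 0, 0, 0, 0, 0],
    [-0.1, 0, 0, 0, 0, 0],
    [0, 0, 0, 0, 0, 0],
    [0, 0, 0, 0, 0, 0],
    [0, 0, -0.1, 0, 0, 0],
    [0, 0, -0.3, 0, 0, 0],
    [0, 0, -1.5, 0, 0, 0],
    [0, 0, -2, 0, 0, 0],
    [0, 0, -2, 0, 0, 0]
  ]
}}

```text
t: 7.6
tcp_pos: [539.7, -139.8, 122.3]
tcp_rot: [-0.0, 0.999, -0.035, -0.001]
ft_force: [0.3, 0.9, 0.4]
width: 0.0
```

>>> {"op": "play_rows", "data": {
  "series": [
    [-4, 0, -2, 0, 0, 0],
    [-4, 0, -2, 0, 0, 0],
    [-4, 0, 0, 0, 0, 0],
    [-4, 0, 0, 0, 0, 0],
    [0, 0, 0, 0, 0, 0],
    [0, 0, 0, 0, 0, 0]
  ],
  "claw": 100
}}

```text
t: 8.1
tcp_pos: [384.9, -129.2, 159.9]
tcp_rot: [0.0, 0.999, -0.035, 0.001]
ft_force: [0.4, 0.0, 1.7]
width: 0.845
```

Run:
```python
from h import *
im=snap('scene','s5'); rear(im); tp=snap('top','t5')
hsv=cv2.cvtColor(tp,cv2.COLOR_RGB2HSV); H,S,V=cv2.split(hsv)
m=((V>185)&(S<45)).astype(np.uint8); m[:145]=0;m[240:]=0;m[:,:310]=0;m[:,362:]=0
for c in cv2.findContours(m,0,cv2.CHAIN_APPROX_NONE)[0]:
    if cv2.contourArea(c)>20:
        r=cv2.boxPoints(cv2.minAreaRect(c)); w=np.array([onz('top',*p,64)[:2] for p in r]); print(cv2.contourArea(c),w.round(1).tolist(),w.mean(0).round(1))
todo(522,-139.4,64,-4)
a=cv2.resize(im[160:270,170:260,::-1],None,fx=5,fy=5,interpolation=cv2.INTER_CUBIC);b=cv2.resize(tp[140:230,300:375,::-1],None,fx=4.5,fy=6,interpolation=cv2.INTER_CUBIC)
o=np.zeros((550,790,3),np.uint8);o[:,:450]=a;o[:540,452:452+b.shape[1]]=b;cv2.imwrite('pics/c5.png',o)
```

```text
side -20 white s (np.int64(-50), np.int64(85))
side -14 white s (np.int64(-50), np.int64(84))
side 14 white s (np.int64(-33), np.int64(85))
side 20 white s (np.int64(-35), np.int64(83))
269.5 [[443.9, -160.5], [497.9, -160.1], [499.3, -208.8], [445.3, -208.9]] [ 471.6 -184.6]
378.5 [[443.1, -113.5], [526.0, -159.5], [510.1, -188.2], [427.6, -142.0]] [ 476.7 -150.8]
533.5 [[506.9, -115.8], [621.0, -123.0], [618.6, -172.0], [504.6, -164.1]] [ 562.8 -143.7]
t 8.2 tcp [ 386.45 -129.49  159.58] yaw -3.98 zaxis [ 8.e-04 -2.e-04 -1.e+00] F [-0.89 -0.34 -0.12] w 0.991
tool delta cm [13.584  0.046  9.569] turn 0.000
```

View pics/c5.png

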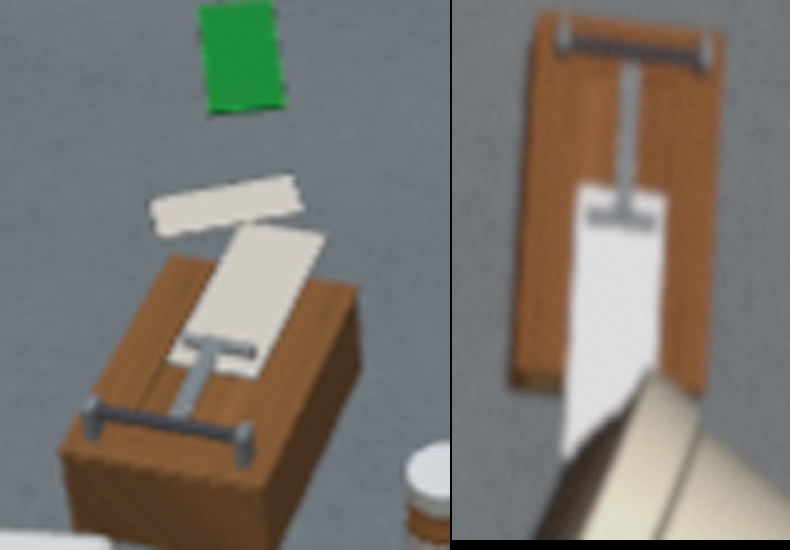

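The tile rests at about (562.8,-143.7), overhanging about 35 mm (front at s≈-35, rear at 84.5), with the clip still bearing on it. I'll go to a grasp 20 mm out from the edge.

>>> {"op": "play_rows", "data": {
  "series": [
    [3.26, 0.04, 0, 0, 0, 0],
    [3.26, 0.04, 0, 0, 0, 0],
    [3.26, 0.03, 0, 0, 0, 0],
    [3.26, 0.03, 0, 0, 0, 0],
    [0, 0, 3, 0, 0, 0],
    [0, 0, 3, 0, 0, 0],
    [0, 0, 2, 0, 0, 0],
    [0, 0, 1, 0, 0, 0],
    [0, 0, 0, 0, 0, 0],
    [0, 0, 0, 0, 0, 0]
  ]
}}

```text
t: 9.03
tcp_pos: [516.5, -139.7, 69.4]
tcp_rot: [-0.0, 0.999, -0.034, -0.0]
ft_force: [-0.6, -0.0, 0.7]
width: 0.997
```

Run:
```python
from h import *
im=snap('scene','s6'); todo(516.5,-140.2,39,-4)
cv2.imwrite('pics/c6.png',cv2.resize(im[150:260,170:270,::-1],None,fx=5,fy=5,interpolation=cv2.INTER_CUBIC))
```

```text
t 9.08 tcp [ 516.82 -139.91   70.3 ] yaw -3.96 zaxis [ 1.e-03 -3.e-04 -1.e+00] F [ 0.21 -0.69  0.71] w 1.002
tool delta cm [-0.033  0.03   3.13 ] turn 0.001
```

View pics/c6.png

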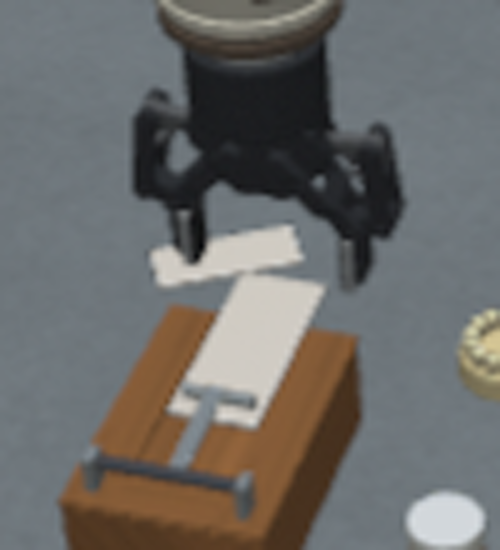

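The fingers straddle the overhang, at crop (192,255) and (350,280). I'll lower and close gently.

>>> {"op": "play_rows", "data": {
  "series": [
    [-0.03, 0.03, 1, 0, 0, 0],
    [0, 0, 1, 0, 0, 0],
    [0, 0, 0.7, 0, 0, 0],
    [0, 0, 0.4, 0, 0, 0],
    [0, 0, 0, 0, 0, 0],
    [0, 0, 0, 0, 0, 0]
  ]
}}

```text
t: 9.58
tcp_pos: [515.6, -139.9, 38.1]
tcp_rot: [-0.0, 0.999, -0.035, -0.0]
ft_force: [0.0, -0.0, -0.2]
width: 0.999
```

>>> {"op": "play_rows", "data": {
  "series": [
    [0, 0, 0, 0, 0, 0],
    [0, 0, 0, 0, 0, 0],
    [0, 0, 0, 0, 0, 0],
    [0, 0, 0, 0, 0, 0],
    [0, 0, 0, 0, 0, 0],
    [0, 0, 0, 0, 0, 0]
  ],
  "claw": 64,
  "squeeze": 20
}}

```text
t: 10.08
tcp_pos: [515.6, -140.0, 38.4]
tcp_rot: [-0.0, 0.999, -0.035, 0.0]
ft_force: [0.7, 0.7, -0.5]
width: 0.64
```

Run:
```python
from h import *
im=snap('scene','s7'); todo(516.5,-140.2,39,-4)
cv2.imwrite('pics/c7.png',cv2.resize(im[150:260,170:270,::-1],None,fx=5,fy=5,interpolation=cv2.INTER_CUBIC))
```

```text
t 10.13 tcp [ 515.61 -139.97   38.31] yaw -3.97 zaxis [-0.e+00  1.e-04 -1.e+00] F [ 0.56  0.19 -0.16] w 0.642
tool delta cm [ 0.091  0.017 -0.069] turn 0.001
```

View pics/c7.png

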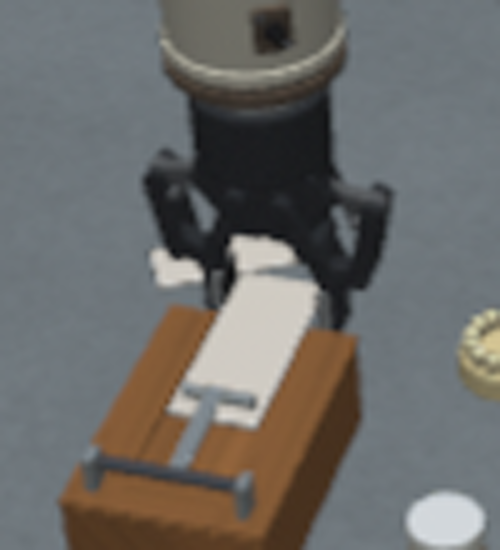

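The pads straddle the tile evenly at the right height. Closing now.

>>> {"op": "play_rows", "data": {
  "series": [
    [0, 0, 0, 0, 0, 0],
    [0, 0, 0, 0, 0, 0],
    [0, 0, 0, 0, 0, 0]
  ],
  "claw": 60
}}

```text
t: 10.38
tcp_pos: [515.6, -140.0, 38.3]
tcp_rot: [-0.0, 0.999, -0.035, -0.0]
ft_force: [0.4, -0.5, 0.2]
width: 0.596
```

>>> {"op": "play_rows", "data": {
  "series": [
    [0, 0, 0, 0, 0, 0],
    [0, 0, 0, 0, 0, 0],
    [0, 0, 0, 0, 0, 0],
    [0, 0, 0, 0, 0, 0],
    [0, 0, 0, 0, 0, 0]
  ],
  "claw": 52
}}

```text
t: 10.8
tcp_pos: [515.6, -140.0, 38.4]
tcp_rot: [-0.0, 0.999, -0.035, 0.0]
ft_force: [-0.8, -0.1, 3.0]
width: 0.579
```

Gripped: the opening is about 49 mm. I'll firm the grip a little and draw the tile straight out.

>>> {"op": "play_rows", "data": {
  "series": [
    [0, 0, -0.02, 0, 0, 0],
    [0, 0, 0, 0, 0, 0],
    [0, 0, 0, 0, 0, 0],
    [0, 0, 0, 0, 0, 0]
  ],
  "claw": 45,
  "squeeze": 32
}}

```text
t: 11.13
tcp_pos: [515.6, -139.9, 38.4]
tcp_rot: [-0.0, 0.999, -0.035, -0.0]
ft_force: [-0.4, -1.1, 1.9]
width: 0.574
```

>>> {"op": "play_rows", "data": {
  "series": [
    [-0.2, 0, 0, 0, 0, 0],
    [-0.4, 0, 0, 0, 0, 0],
    [-0.5, 0, 0, 0, 0, 0],
    [-0.5, 0, 0, 0, 0, 0],
    [-0.4, 0, 0, 0, 0, 0],
    [0, 0, 0, 0, 0, 0]
  ]
}}

```text
t: 11.63
tcp_pos: [494.6, -138.4, 38.4]
tcp_rot: [-0.0, 0.999, -0.035, -0.0]
ft_force: [-0.7, 0.7, 0.3]
width: 0.572
```

Run:
```python
from h import *
im=snap('scene','s8'); todo(516.5,-140.2,39,-4); rear(im)
```

```text
t 11.68 tcp [ 495.14 -138.51   38.48] yaw -3.98 zaxis [-2.e-04  2.e-04 -1.e+00] F [-0.05  0.32 -0.74] w 0.576
tool delta cm [ 2.142  0.02  -0.052] turn 0.000
side -20 white s (np.int64(-50), np.int64(61))
side -14 white s (np.int64(-50), np.int64(64))
side 14 white s (np.int64(-50), np.int64(62))
side 20 white s (np.int64(-37), np.int64(63))
```

The tile follows (rear 84.5→62.5) and is out of the clip. Drawing it the rest of the way and lifting.

>>> {"op": "play_rows", "data": {
  "series": [
    [-0.7, 0, 0, 0, 0, 0],
    [-1, 0, 0, 0, 0, 0],
    [-1, 0, 0, 0, 0, 0],
    [-1, 0, 0, 0, 0, 0],
    [-1, 0, 0, 0, 0, 0],
    [-1, 0, 0, 0, 0, 0],
    [-1, 0, 0, 0, 0, 0],
    [-1, 0, 0, 0, 0, 0],
    [-0.7, 0, 0, 0, 0, 0],
    [0, 0, 0, 0, 0, 0]
  ]
}}

```text
t: 12.52
tcp_pos: [410.6, -132.6, 38.5]
tcp_rot: [-0.0, 0.999, -0.035, -0.0]
ft_force: [-0.2, 0.0, -0.7]
width: 0.577
```

>>> {"op": "play_rows", "data": {
  "series": [
    [0, 0, -0.5, 0, 0, 0],
    [0, 0, -1, 0, 0, 0],
    [0, 0, -1.5, 0, 0, 0],
    [0, 0, -1.5, 0, 0, 0],
    [0, 0, -1.5, 0, 0, 0],
    [0, 0, -1.5, 0, 0, 0],
    [0, 0, -1, 0, 0, 0],
    [0, 0, -0.5, 0, 0, 0],
    [0, 0, 0, 0, 0, 0],
    [0, 0, 0, 0, 0, 0]
  ]
}}

```text
t: 13.35
tcp_pos: [411.9, -132.7, 128.2]
tcp_rot: [-0.0, 0.999, -0.035, -0.0]
ft_force: [-0.5, 0.5, -1.2]
width: 0.576
```

Run:
```python
from h import *
im=snap('scene','s9'); tp=snap('top','t9'); todo(516.5,-140.2,39,-4)
a=cv2.resize(im[110:240,170:270,::-1],None,fx=4,fy=4,interpolation=cv2.INTER_CUBIC)
b=cv2.resize(tp[150:280,300:390,::-1],None,fx=4,fy=4,interpolation=cv2.INTER_CUBIC)
cv2.imwrite('pics/c9.png',np.hstack([a,b]))
```

```text
t 13.45 tcp [ 411.59 -132.63  127.75] yaw -3.96 zaxis [-1.e-03  6.e-04 -1.e+00] F [ 0.29 -0.07 -0.53] w 0.575
tool delta cm [10.528  0.035  8.863] turn 0.001
```

View pics/c9.png

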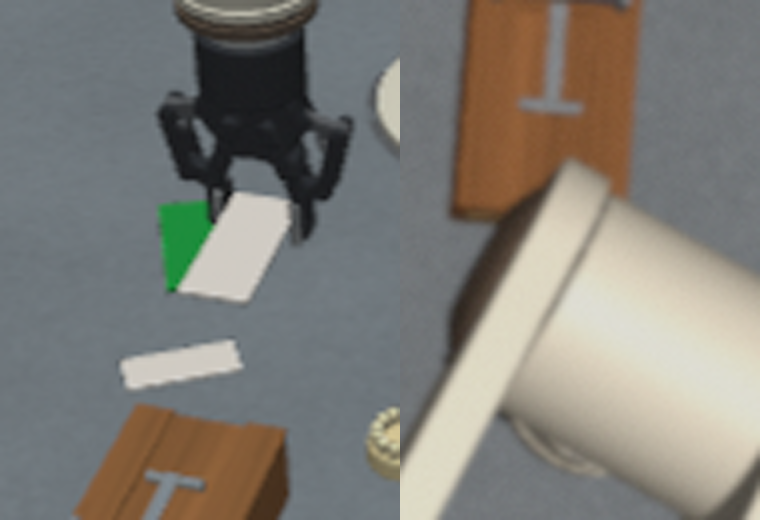

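The tile is held level, clear of the box, and the clip is down. I'll cross-check the rest and the tile with the scene view before transport.

Run:
```python
from h import *
S=lambda x,y:(300+(x-425+.5)/6-.5,230+(y+.5)/6-.5)
print('rest front far corners z54',[onz('scene',*S(*p),54).round(1)[:2].tolist() for p in((523,35),(718,63))])
print('stop outer top z68',[onz('scene',*S(*p),68).round(1)[:2].tolist() for p in((485,153),(697,187))])
T=lambda x,y:(170+(x+.5)/4-.5,110+(y+.5)/4-.5)
q=np.array([onz('scene',*T(*p),153.3)[:2] for p in((235,192),(180,292),(245,300),(292,200))]);print('tile',q.round(1).tolist(),[np.linalg.norm(q[i]-q[i-1]).round(1) for i in range(4)],q.mean(0).round(1))
```

```text
rest front far corners z54 [[568.4, 123.6], [570.5, 210.7]]
stop outer top z68 [[657.9, 118.5], [661.4, 208.0]]
tile [[395.6, -157.6], [517.2, -163.6], [517.7, -118.2], [397.8, -115.0]] [np.float64(42.7), np.float64(121.7), np.float64(45.3), np.float64(119.9)] [ 457.1 -138.6]
```

>>> {"op": "play_rows", "data": {
  "series": [
    [0.4, -1.2, 0, 0, 0, -0.048],
    [0.8, -2.3, 0, 0, 0, 0],
    [1.0, -2.8, 0, 0, 0, 0],
    [1.0, -2.8, 0, 0, 0, 0],
    [1.0, -2.8, 0, 0, 0, 0],
    [1.0, -2.8, 0, 0, 0, 0],
    [1.0, -2.8, 0, 0, 0, 0],
    [1.0, -2.8, 0, 0, 0, 0],
    [1.0, -2.8, 0, 0, 0, 0],
    [1.0, -2.8, 0, 0, 0, 0]
  ]
}}

```text
t: 14.28
tcp_pos: [509.8, 125.6, 127.6]
tcp_rot: [0.0, 1.0, -0.011, -0.001]
ft_force: [-0.0, -0.1, -0.1]
width: 0.577
```

>>> {"op": "play_rows", "data": {
  "series": [
    [0.8, -2.3, 0, 0, 0, 0],
    [0.4, -1.2, 0, 0, 0, 0],
    [0, 0, 0, 0, 0, 0],
    [0, 0, 0, 0, 0, 0]
  ]
}}

```text
t: 14.62
tcp_pos: [522.3, 158.7, 127.7]
tcp_rot: [0.0, 1.0, -0.01, -0.001]
ft_force: [-0.0, 0.9, -0.8]
width: 0.574
```

Run:
```python
from h import *
im=snap('scene','s10'); tp=snap('top','t10'); todo(530,167.2,60,-1.2)
a=cv2.resize(im[130:290,280:380,::-1],None,fx=3.6,fy=3.6,interpolation=cv2.INTER_CUBIC)
b=cv2.resize(tp[110:254,180:280,::-1],None,fx=4,fy=4,interpolation=cv2.INTER_CUBIC)
o=np.zeros((576,770,3),np.uint8);o[:,:360]=a;o[:,365:765]=b
cv2.imwrite('pics/c10.png',o)
```

```text
t 14.72 tcp [522.26 157.85 128.14] yaw -1.24 zaxis [-8.e-04 -3.e-04 -1.e+00] F [-0.57  0.1  -0.86] w 0.572
tool delta cm [ 0.759 -0.953  6.813] turn -0.001
```

View pics/c10.png

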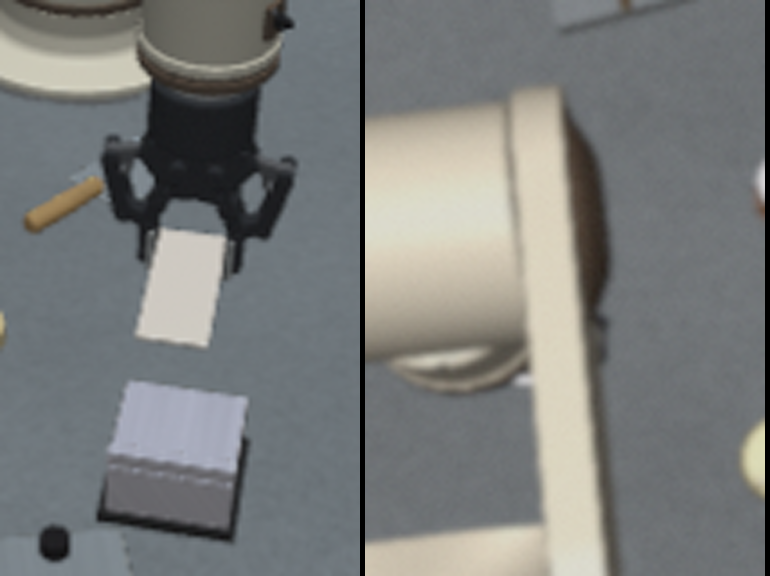

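The held tile is level and in line with the rest. I'll move it 8 mm short of the stop and descend to about 8 mm above the top.

>>> {"op": "play_rows", "data": {
  "series": [
    [0.63, -0.45, 0, 0, 0, 0],
    [0.63, -0.46, 0, 0, 0, 0],
    [0, 0, 1.2, 0, 0, 0],
    [0, 0, 2, 0, 0, 0],
    [0, 0, 2, 0, 0, 0],
    [0, 0, 1.8, 0, 0, 0],
    [0, 0, 1.2, 0, 0, 0],
    [0, 0, 0.5, 0, 0, 0],
    [0, 0, 0, 0, 0, 0],
    [0, 0, 0, 0, 0, 0]
  ]
}}

```text
t: 15.55
tcp_pos: [535.7, 167.6, 41.9]
tcp_rot: [-0.0, 1.0, -0.011, 0.0]
ft_force: [1.1, -0.5, -0.4]
width: 0.58
```

Run:
```python
from h import *
im=snap('scene','s11'); todo(535,166.8,33,-1.3)
cv2.imwrite('pics/c11.png',cv2.resize(im[190:290,290:370,::-1],None,fx=6,fy=6,interpolation=cv2.INTER_CUBIC))
```

```text
t 15.6 tcp [535.94 167.65  42.36] yaw -1.21 zaxis [ 1.2e-03  3.0e-04 -1.0e+00] F [ 0.13 -0.43 -1.37] w 0.57
tool delta cm [-0.093  0.087  0.936] turn 0.002
```

View pics/c11.png

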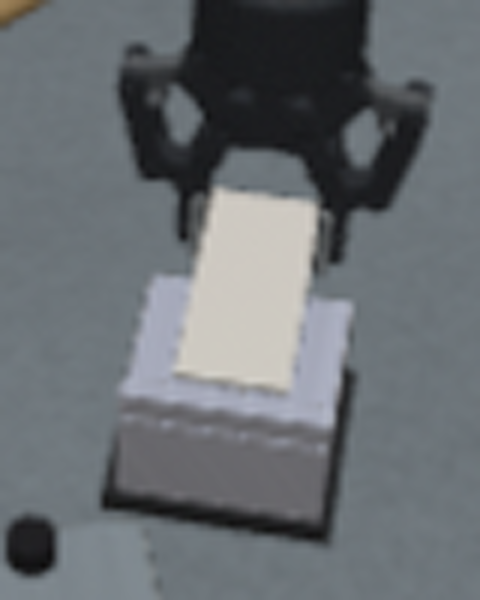

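The tile is centred over the rest, just ahead of the stop. I'll lower it in small steps.

>>> {"op": "play_rows", "data": {
  "series": [
    [-0.1, 0.05, 0.3, 0, 0, 0],
    [0, 0, 0.2, 0, 0, 0],
    [0, 0, 0.1, 0, 0, 0],
    [0, 0, 0.1, 0, 0, 0],
    [0, 0, 0, 0, 0, 0],
    [0, 0, 0, 0, 0, 0]
  ]
}}

```text
t: 16.1
tcp_pos: [534.4, 167.1, 34.5]
tcp_rot: [-0.0, 1.0, -0.011, 0.0]
ft_force: [-0.1, -0.5, -1.3]
width: 0.57
```

>>> {"op": "play_rows", "data": {
  "series": [
    [0, 0, 0.05, 0, 0, 0],
    [0, 0, 0.05, 0, 0, 0],
    [0, 0, 0, 0, 0, 0],
    [0, 0, 0, 0, 0, 0]
  ]
}}

```text
t: 16.43
tcp_pos: [534.4, 167.1, 33.5]
tcp_rot: [-0.0, 1.0, -0.011, -0.0]
ft_force: [0.2, -0.7, -0.8]
width: 0.572
```

>>> {"op": "play_rows", "data": {
  "series": [
    [0, 0, 0.05, 0, 0, 0],
    [0, 0, 0, 0, 0, 0],
    [0, 0, 0, 0, 0, 0]
  ]
}}

```text
t: 16.68
tcp_pos: [534.4, 167.1, 33.0]
tcp_rot: [-0.0, 1.0, -0.011, -0.0]
ft_force: [-0.4, 0.5, -1.1]
width: 0.576
```

>>> {"op": "play_rows", "data": {
  "series": [
    [0, 0, 0.04, 0, 0, 0],
    [0, 0, 0, 0, 0, 0],
    [0, 0, 0, 0, 0, 0]
  ]
}}

```text
t: 16.93
tcp_pos: [534.4, 167.1, 32.6]
tcp_rot: [-0.0, 1.0, -0.011, 0.0]
ft_force: [-0.8, 0.4, -0.5]
width: 0.576
```

>>> {"op": "play_rows", "data": {
  "series": [
    [0, 0, 0.03, 0, 0, 0],
    [0, 0, 0, 0, 0, 0],
    [0, 0, 0, 0, 0, 0]
  ]
}}

```text
t: 17.18
tcp_pos: [534.5, 167.1, 32.4]
tcp_rot: [-0.0, 1.0, -0.011, 0.0]
ft_force: [-0.8, -0.0, 1.2]
width: 0.575
```

>>> {"op": "play_rows", "data": {
  "series": [
    [0, 0, 0.03, 0, 0, 0],
    [0, 0, 0, 0, 0, 0],
    [0, 0, 0, 0, 0, 0]
  ]
}}

```text
t: 17.43
tcp_pos: [534.5, 167.1, 32.1]
tcp_rot: [-0.0, 1.0, -0.011, 0.0]
ft_force: [0.1, 0.1, 1.9]
width: 0.576
```

It touches down at the predicted height. Now I'll slide it gently to the stop.

>>> {"op": "play_rows", "data": {
  "series": [
    [0.1, 0, 0, 0, 0, 0],
    [0.2, 0, 0, 0, 0, 0],
    [0.1, 0, 0, 0, 0, 0],
    [0, 0, 0, 0, 0, 0]
  ]
}}

```text
t: 17.77
tcp_pos: [538.8, 167.0, 32.1]
tcp_rot: [-0.0, 1.0, -0.011, 0.0]
ft_force: [1.2, 0.4, 2.2]
width: 0.571
```

>>> {"op": "play_rows", "data": {
  "series": [
    [0.1, 0, 0, 0, 0, 0],
    [0, 0, 0, 0, 0, 0],
    [0.05, 0, 0, 0, 0, 0],
    [0, 0, 0, 0, 0, 0]
  ]
}}

```text
t: 18.1
tcp_pos: [540.0, 167.0, 32.0]
tcp_rot: [-0.0, 1.0, -0.011, 0.0]
ft_force: [-1.3, 0.4, 3.1]
width: 0.571
```

>>> {"op": "play_rows", "data": {
  "series": [
    [0.05, 0, 0, 0, 0, 0],
    [0, 0, 0, 0, 0, 0],
    [0.05, 0, 0, 0, 0, 0],
    [0, 0, 0, 0, 0, 0]
  ]
}}

```text
t: 18.43
tcp_pos: [541.0, 166.9, 32.0]
tcp_rot: [-0.0, 1.0, -0.011, 0.0]
ft_force: [-0.5, 0.3, 4.1]
width: 0.578
```

>>> {"op": "play_rows", "data": {
  "series": [
    [0.05, 0, -0.02, 0, 0, 0],
    [0, 0, 0, 0, 0, 0],
    [0, 0, 0, 0, 0, 0]
  ]
}}

```text
t: 18.68
tcp_pos: [541.5, 166.9, 32.2]
tcp_rot: [-0.0, 1.0, -0.011, 0.0]
ft_force: [-0.1, 0.3, 3.5]
width: 0.577
```

>>> {"op": "play_rows", "data": {
  "series": [
    [0.05, 0, 0, 0, 0, 0],
    [0, 0, 0, 0, 0, 0],
    [0, 0, 0, 0, 0, 0]
  ]
}}

```text
t: 18.93
tcp_pos: [541.9, 166.9, 32.2]
tcp_rot: [-0.0, 1.0, -0.011, -0.0]
ft_force: [-0.0, 0.4, 2.2]
width: 0.574
```

>>> {"op": "play_rows", "data": {
  "series": [
    [0.05, 0, 0, 0, 0, 0],
    [0, 0, 0, 0, 0, 0],
    [0, 0, 0, 0, 0, 0]
  ]
}}

```text
t: 19.18
tcp_pos: [542.5, 166.9, 32.2]
tcp_rot: [-0.0, 1.0, -0.011, 0.0]
ft_force: [0.2, -0.4, 2.9]
width: 0.575
```

>>> {"op": "play_rows", "data": {
  "series": [
    [0.05, 0, 0, 0, 0, 0],
    [0, 0, 0, 0, 0, 0],
    [0, 0, 0, 0, 0, 0]
  ]
}}

```text
t: 19.43
tcp_pos: [543.0, 166.9, 32.2]
tcp_rot: [-0.0, 1.0, -0.011, 0.0]
ft_force: [-0.9, 0.1, 3.3]
width: 0.577
```

>>> {"op": "play_rows", "data": {
  "series": [
    [0.05, 0, 0, 0, 0, 0],
    [0, 0, 0, 0, 0, 0],
    [0, 0, 0, 0, 0, 0]
  ]
}}

```text
t: 19.68
tcp_pos: [543.5, 166.9, 32.2]
tcp_rot: [-0.0, 1.0, -0.011, 0.0]
ft_force: [-0.2, 0.2, 3.7]
width: 0.577
```

Run:
```python
from h import *
im=snap('scene','s12'); todo(543,166.8,33,-1.3)
cv2.imwrite('pics/c12.png',cv2.resize(im[200:280,295:365,::-1],None,fx=7,fy=7,interpolation=cv2.INTER_CUBIC))
```

```text
t 19.73 tcp [543.48 166.9   32.22] yaw -1.21 zaxis [ 1.e-04  1.e-04 -1.e+00] F [ 0.12 -0.24  3.21] w 0.575
tool delta cm [-0.047  0.011 -0.078] turn 0.001
```

View pics/c12.png

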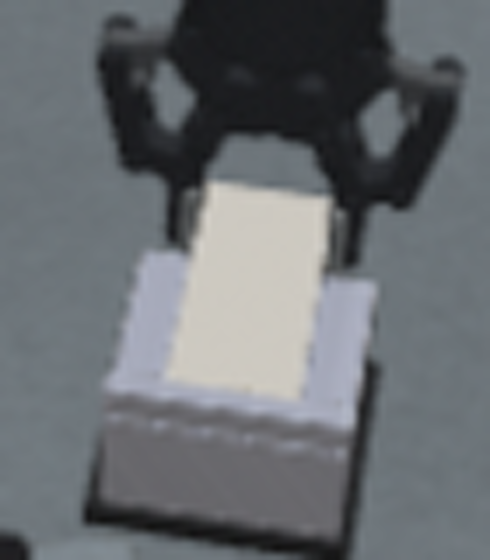

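The tile end at crop (168,380)–(300,395) has nearly reached the stop's top edge. There's no stop force yet, so I'll continue.

>>> {"op": "play_rows", "data": {
  "series": [
    [0.04, 0, 0, 0, 0, 0],
    [0, 0, 0, 0, 0, 0],
    [0, 0, 0, 0, 0, 0]
  ]
}}

```text
t: 19.98
tcp_pos: [543.8, 166.9, 32.2]
tcp_rot: [-0.0, 1.0, -0.011, 0.0]
ft_force: [-1.1, -0.2, 3.5]
width: 0.576
```

>>> {"op": "play_rows", "data": {
  "series": [
    [0.04, 0, 0, 0, 0, 0],
    [0, 0, 0, 0, 0, 0],
    [0, 0, 0, 0, 0, 0]
  ]
}}

```text
t: 20.23
tcp_pos: [544.2, 166.9, 32.2]
tcp_rot: [-0.0, 1.0, -0.011, -0.0]
ft_force: [-1.1, -0.6, 2.9]
width: 0.575
```

>>> {"op": "play_rows", "data": {
  "series": [
    [0.04, 0, 0, 0, 0, 0],
    [0, 0, 0, 0, 0, 0],
    [0, 0, 0, 0, 0, 0]
  ]
}}

```text
t: 20.48
tcp_pos: [544.2, 166.9, 32.2]
tcp_rot: [-0.0, 1.0, -0.011, -0.0]
ft_force: [-5.6, 1.0, 4.6]
width: 0.576
```

The stop is touched (Fx -5.6 N, advance halted). I'll relieve the push a little and release slowly.

>>> {"op": "play_rows", "data": {
  "series": [
    [-0.03, 0, 0, 0, 0, 0],
    [0, 0, 0, 0, 0, 0],
    [0, 0, 0, 0, 0, 0]
  ],
  "squeeze": 20
}}

```text
t: 20.73
tcp_pos: [544.2, 166.9, 32.1]
tcp_rot: [-0.0, 1.0, -0.011, -0.0]
ft_force: [-3.7, 0.7, 4.3]
width: 0.577
```

>>> {"op": "play_rows", "data": {
  "series": [
    [0, 0, 0, 0, 0, 0],
    [0, 0, 0, 0, 0, 0],
    [0, 0, 0, 0, 0, 0],
    [0, 0, 0, 0, 0, 0]
  ],
  "claw": 62
}}

```text
t: 21.07
tcp_pos: [544.3, 166.9, 32.1]
tcp_rot: [-0.0, 1.0, -0.011, -0.0]
ft_force: [0.3, -0.1, 0.3]
width: 0.615
```

>>> {"op": "play_rows", "data": {
  "series": [
    [0, 0, 0, 0, 0, 0],
    [0, 0, 0, 0, 0, 0],
    [0, 0, 0, 0, 0, 0],
    [0, 0, 0, 0, 0, 0],
    [0, 0, 0, 0, 0, 0],
    [0, 0, 0, 0, 0, 0]
  ],
  "claw": 85
}}

```text
t: 21.57
tcp_pos: [544.3, 166.9, 32.2]
tcp_rot: [-0.0, 1.0, -0.011, -0.0]
ft_force: [-0.1, -0.3, -0.3]
width: 0.851
```

>>> {"op": "play_rows", "data": {
  "series": [
    [0, 0, -1, 0, 0, 0],
    [0, 0, -2, 0, 0, 0],
    [0, 0, -3, 0, 0, 0],
    [0, 0, -3, 0, 0, 0],
    [-3, 0, -2, 0, 0, 0],
    [-3, 0, 0, 0, 0, 0],
    [-3, 2.5, 0, 0, 0, 0],
    [-3, 2.5, 0, 0, 0, 0],
    [-2, 2.5, 0, 0, 0, 0],
    [0, 2.5, 0, 0, 0, 0]
  ]
}}

```text
t: 22.4
tcp_pos: [399.1, 69.6, 143.0]
tcp_rot: [-0.0, 1.0, -0.01, 0.0]
ft_force: [1.1, -0.1, 1.1]
width: 0.849
```

>>> {"op": "play_rows", "data": {
  "series": [
    [0, 4, 0, 0, 0, 0],
    [0, 4, 0, 0, 0, 0],
    [0, 4, 0, 0, 0, 0],
    [0, 4, 0, 0, 0, 0],
    [0, 4, 0, 0, 0, 0],
    [0, 0, 0, 0, 0, 0],
    [0, 0, 0, 0, 0, 0],
    [0, 0, 0, 0, 0, 0]
  ]
}}

```text
t: 23.07
tcp_pos: [397.9, -130.0, 142.6]
tcp_rot: [-0.0, 1.0, -0.011, 0.0]
ft_force: [0.3, -0.1, 0.1]
width: 0.85
```

Run:
```python
from h import *
im=snap('scene','s13'); tp=snap('top','t13'); todo(543,166.8,33,-1.3)
a=cv2.resize(im[205:280,295:365,::-1],None,fx=5.5,fy=5.5,interpolation=cv2.INTER_CUBIC)
b=cv2.resize(tp[145:215,185:255,::-1],None,fx=5.5,fy=5.5,interpolation=cv2.INTER_CUBIC)
o=np.zeros((413,775,3),np.uint8);o[:a.shape[0],:385]=a;o[:b.shape[0],388:773]=b
cv2.imwrite('pics/c13.png',o)
```

```text
t 23.17 tcp [ 398.09 -129.11  142.47] yaw -1.14 zaxis [ 3.e-04  1.e-04 -1.e+00] F [-0.21  0.06  0.06] w 0.846
tool delta cm [ 13.898 -29.872  10.955] turn 0.003
```

View pics/c13.png

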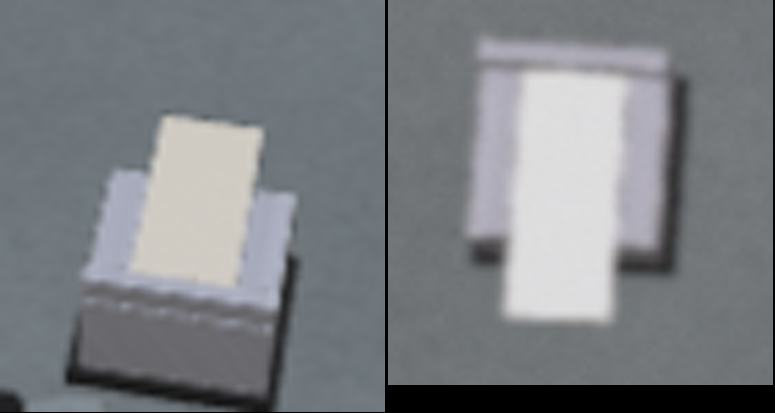

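The tile lies flat, centred (mid column about 564 against 566 for the rest) and against the stop. The gripper is well clear.

```bash
python3 -c "
from bench import ctrl
print(ctrl.close_job())"
```

```text
the job is handed in; nothing more can be done
None
```

The tile is on the palette rest, released, and the job is handed in at about 23 s of the 64 s allowed; the hand-in reports no verdict.

- **Slide:** I pressed the tile with the shut fingers at about 9–12 N and slid it to about 35 mm overhang. Both cameras agreed on that to within a few mm.
- **Draw out and lift:** I pinched the overhang by its long edges (20 N, then 32 N), drew it straight out from under the clip and lifted it. It stayed level in the grip.
- **Placing:** I set it down on the rest with about 2–4 N and slid it forward until the stop was felt at about 5.6 N. Then I opened the fingers and withdrew.

**Last checks:**
- The final pictures show the tile flat, against the stop, within a few mm of the middle and in line with the rest to about 0.5°.
- The gripper stands well clear and the wrist force reads about zero.
- No check failed. The stop was met about 1 to 1.5 mm farther on than the cameras predicted, which is within the calibration error.
- I kept clear of the bystanders throughout but did not measure their positions again at the end.
- I viewed 13 pictures, three over the budget of 10.

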